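Free the gap and hold the bolt head while the nut is run up from below

TASK

The sensor bracket beside the conveyor is being bolted down: someone under the desk is running up the nut of its loose bolt (the one farther from the sensor), and the bolt just turns round with it. Put the carton that has slid half off the belt, and lies across the gap over that bolt, back so that it lies flat with its whole length on the belt, and let go of it; then reach down into the gap behind the bracket, grip the turning hex head firmly between the fingers and stop it turning. Finish while still gripping the head and keeping it still, and leave the other carton, the spanner and the mouse where they are.

Things in the scene. Friction and masses are not known exactly. Their poses are not given: they have to be found in the camera images.
- conveyor: Small belt conveyor fixed on the desk. Origin: on the desk under the middle of the belt; its y axis runs along the belt, z up. 174 mm wide (x from -87 to +87 mm), 900 mm long, flat top 65 mm above the desk: black belt 150 mm wide between two 12 mm aluminium rails flush with it. The belt stands still.
- bracket: Plain steel angle, 65 x 65 x 6 mm, 240 mm long, fixed on the desk on the robot's side of the conveyor, parallel to it. Origin: on the desk under the middle of its foot; y along its length, x towards the conveyor, z up. Upright flange: x -32.5 to -26.5 mm, top 65 mm above the desk, level with the belt. Foot: 6 mm thick, to x = +32.5 mm; the gap from flange to conveyor is 59 to 64 mm wide.
- bolt_head (a point): Centre of the loose, turning bolt's hex head, 10 mm above the desk, at bracket x = +3, y = -60 mm, mid-gap. The head is 19 mm across flats, 22 mm across corners, 8 mm high; it stands on the foot, from 6 to 14 mm above the desk, axis vertical, its top 51 mm below the flange's top.
- bolt (a joint): Angle of the loose bolt, rad, anticlockwise seen from above. At multiples of pi/3 two flats face along the bracket's x axis; at pi/6 plus multiples of pi/3, along its y axis. The nut below turns it at about 0.2 rad/s with 0.1 N m (0.5 N m per rad/s of drag). It is oiled and slippery: gripped off square it may creep on between the fingers for up to 5 s, until its flats bear on them; 15 to 30 N of grip then holds it.
- carton: White carton, 110 mm long (its x) by 50 mm wide (its y) by 40 mm high, 80 to 170 g, origin at the centre of its underside. At the start it lies flat across the gap over the loose bolt, bridging the top of the bracket's flange and the conveyor's top, its long side roughly square to the belt.
- carton_end_a (a point): Middle of one short lower edge of the carton (its x = +55 mm).
- carton_end_b (a point): Middle of the other short lower edge of the carton (its x = -55 mm).
- second_carton: Bystander: white carton 70 x 50 mm, 90 mm high, standing on the belt well away from the first one, origin at the centre of its underside.
- spanner: Bystander: spanner 190 mm long lying on the desk, origin near its middle.
- mouse: Bystander: black computer mouse 105 x 60 x 30 mm on the desk, origin at the centre of its underside.
- sensor (a point): Middle of the black light sensor at one end of the bracket (bracket y = +100 mm), 112 mm above the desk, on a 30 mm wide strip; with its plug it rises to 143 mm, the only part of bracket or conveyor above 65 mm. The bolt head near it, at bracket x = +3, y = +60 mm, is already tight and never moves.
Things that resemble listed ones, but are neither listed nor needed, are in the scene too. What is shaped like the carton but brown or yellow is not meant.

How it is judged:
By the outcome, as a careful person would: the job done as asked, in the order asked, and still so for the second after the job is handed in, while the arm keeps its last pose, push and grip.
It also fails if it takes over 51 s, if anything falls off the work surface, if the arm or the gripper's body presses on something with over 40 N, if the wrist force passes 120 N, or if a joint passes its speed limit or range.

ROBOT

A 6-joint arm with a two-finger parallel gripper is mounted at the origin on the work surface. World frame = base frame: x ahead of the robot, y to its left, z up, the work surface at z = 0. Lengths are in mm, angles in degrees, forces in N, time in s.
With the tool pointing down it reaches from about 300 to 850 mm from the base axis. Payload 4.2 kg.
Tool frame: the origin (TCP) lies at the very end of the fingers, on their centre line; the grasp point (between the pads) lies 19 mm behind it; z points along the fingers, y is the line along which they close (so a half turn about z gives the same grasp; the last joint's range is limited). The gripper opens to 91 mm and grips with 3 to 60 N. Pads are 32 mm wide; open, the fingers measure 118 mm over their backs; the gripper's body (76 mm by 178 mm) begins 60 mm behind the grasp point.
Start: joints at [64.63, 18.312, 89.639, -0, 72.044, -1.146], TCP at [235.936, 524.383, 213.976] pointing down, gripper open.
Joint ranges: [-177.97, 177.97], [-48.28, 115.42], [12.27, 149.76], [-77.06, 257.06], [2.81, 150.46], [-146.56, 146.56]. Speed limits (degrees/s): [147.25, 147.25, 180, 180, 180, 180].

INTERFACE

Orientations are given as [roll, pitch, yaw] about the fixed x, y, z axes, in that order (R = Rz(yaw) Ry(pitch) Rx(roll)).
In Python, from workcell import env, eyes gives the robot as it stands.
- The arm moves only by the tool send_rows, never from a script. Its argument "targets" is text: rows parted by semicolons, each of 7 numbers parted by spaces: the shift along the tool's x, y, z in m, then the turn, a rotation vector about the tool's x, y, z in degrees, then the opening in per cent of the stroke, from 0 (shut) to 100 (fully open). A call has 1 to 12 rows; each row is the pose to reach, as a shift and turn from the pose commanded when the call began, along the tool's axes at that moment; what a row does not reach only later rows make up. A row lasts 1/12 s, in which the tool goes at most 41.7 mm and 7.16 degrees, less where a joint would pass 70% of its speed; a pose out of reach is approached as far as the arm can. A call with a gripper value outside its range is refused whole. The fingers move at their own pace and stop on an object; "grip_force" is the grip in N (left out, the last holds). Time passes only in rows, so rows that repeat a pose let the fingers close. It gives the time, the measured TCP pose, the force, the opening and the grip force at its end, in the units of the state.
- env.state(): the state, without advancing time (a new reading comes with each control period).
- eyes.grab_frame(name): name is "scene" or "top" or "wrist"; returns a dict with "image" (420x560x3 uint8, blue, green, red), "fovy" (degrees; the focal length in pixels is half the picture's height over the tangent of half this angle, whatever the lens; pixels are square), "cx", "cy" (the principal point, pixels), "eye" and "attitude" of the camera in the world. Camera axes: x right, y up, looking along -z (the intrinsics and any distortion apply to the point x, -y, -z); pixel columns grow to the right and rows downward; lengths in mm; the calibration is good to about 2 mm. A picture is of the moment at which its call begins. There is no depth.
- env.job_done(): hands the job in; it is judged then, once.
The state is a dict: "time_s": time; "qpos": joint angles; "qvel": joint speeds; "effort": joint torques, N m; "ee_pos": TCP position; "ee_rot": TCP orientation; "force": force on the tool from outside, world axes, zero at the start; "torque": the same for the moment, N m; "gripper_width": finger opening in mm; "gripper_force": force on a finger pad.
Only numpy, scipy, OpenCV 4.12 (cv2) and the standard library are available. Lean on these libraries where they do the work, as an engineer would, in place of code of your own. Each camera call takes 0.05 s, during which the arm holds its last target. There are 200 camera calls.

## Working session

There is one attempt and no reset: what is moved stays moved. The work goes in short steps, Python scripts to look and compute and a tool call to move; the robot and the scene stay as the last step left them, time stands still between calls to the robot, and variables do not carry over. Pictures are saved under pics/ and viewed, at most 13 in all, crops included, and the job is handed in when it is done.

Besides the shell and the picture viewer there is one more tool, called after "Request:" by a JSON object that holds its "op" and its "data", one argument or row to a line. send_rows: Moves the arm, as the interface text tells. Its arguments: {"type":"object","properties":{"targets":{"type":"string"},"grip_force":{"type":"number"}},"required":["targets"]}

```bash
mkdir -p pics; ls; python3 - <<'E'
from workcell import env, eyes
import cv2
s=env.state(); print(s)
for n in("scene","top"):
    f=eyes.grab_frame(n); cv2.imwrite(f"pics/{n}0.png",f["image"]); print({k:v for k,v in f.items() if k!="image"})
E
```

```text
pics
{'time_s': 0.0, 'qpos': array([ 6.46281090e+01,  1.83521627e+01,  8.97055949e+01, -1.44977487e-03,
        7.20434901e+01, -1.14443461e+00]), 'qvel': array([ 0.01803965,  0.07946343,  0.04603992, -0.10957194, -0.0416365 ,
       -0.00742814]), 'effort': array([-2.20507286e-04, -4.12450111e+01, -2.31978339e+01,  7.30304746e-02,
        4.55464376e-02, -1.25202373e-04]), 'ee_pos': array([235.73719043, 523.91006647, 213.12054504]), 'ee_rot': array([-1.79898745e+02, -6.44112239e-04,  1.55772991e+02]), 'force': array([ 0.1001478 , -0.09323804, -0.49538139]), 'torque': array([ 0.0169991 , -0.01001243,  0.01769839]), 'gripper_force': 0.0, 'gripper_width': 91.24152174157503}
{'fovy': 44.39715709397371, 'cx': 283.34727641709884, 'cy': 196.8394228096534, 'eye': array([1365.10149326, -908.12851129,  868.20249688]), 'attitude': array([56.55196703, -0.21239037, 42.92956142])}
{'fovy': 43.57280998633358, 'cx': 279.744186339249, 'cy': 209.73397205982, 'eye': array([ 436.29778835,  -53.30625289, 1681.47735658]), 'attitude': array([ 4.63491477e+00, -7.30744141e-02, -8.83757752e+01])}
```

View pics/scene0.png

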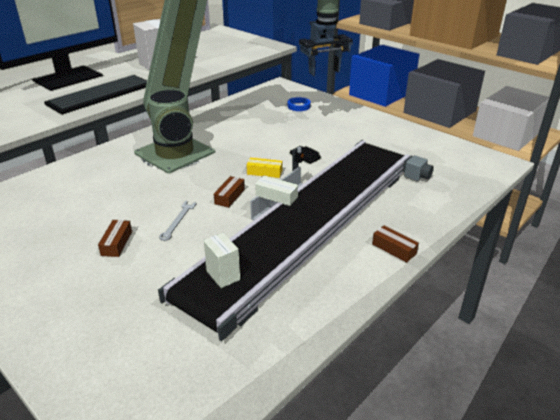

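View pics/top0.png

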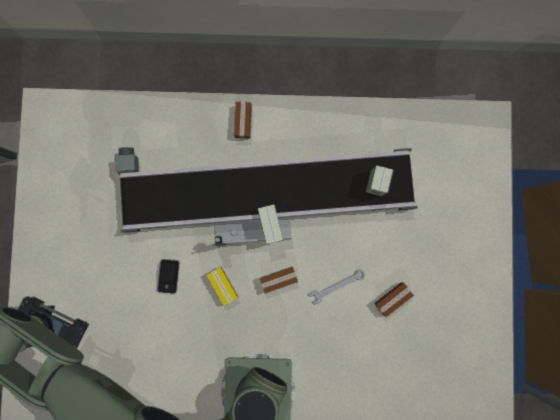

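The top view shows the meant carton, white, at about (270,224), lying over the bracket and the near rail. Look-alikes are brown (278,280), (395,299) and (243,119), yellow (222,286), and the tall white second carton at (380,180). The sensor is at (219,240) and the robot base at (255,395). I'll confirm in an enlarged crop.

```bash
cat > h.py <<'E'
from workcell import env, eyes
import cv2, numpy as np
from scipy.spatial.transform import Rotation as R
def ray(f,u,v,z):
    h=f["image"].shape[0]; F=h/2/np.tan(np.radians(f["fovy"])/2)
    d=R.from_euler("xyz",f["attitude"],degrees=True).as_matrix()@np.array([(u-f["cx"])/F,-(v-f["cy"])/F,-1])
    e=np.array(f["eye"]); return e+d*(z-e[2])/d[2]
def proj(f,p):
    h=f["image"].shape[0]; F=h/2/np.tan(np.radians(f["fovy"])/2)
    c=R.from_euler("xyz",f["attitude"],degrees=True).as_matrix().T@(np.array(p)-f["eye"])
    return f["cx"]+F*c[0]/-c[2], f["cy"]-F*c[1]/-c[2]
def crop(f,name,u0,v0,w,h,s):
    cv2.imwrite(name,cv2.resize(f["image"][v0:v0+h,u0:u0+w],None,fx=s,fy=s,interpolation=cv2.INTER_CUBIC))
E
python3 - <<'E'
from h import *
f=eyes.grab_frame("top"); crop(f,"pics/c1.png",205,190,100,70,8)
E
```

```text
(no output)
```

View pics/c1.png

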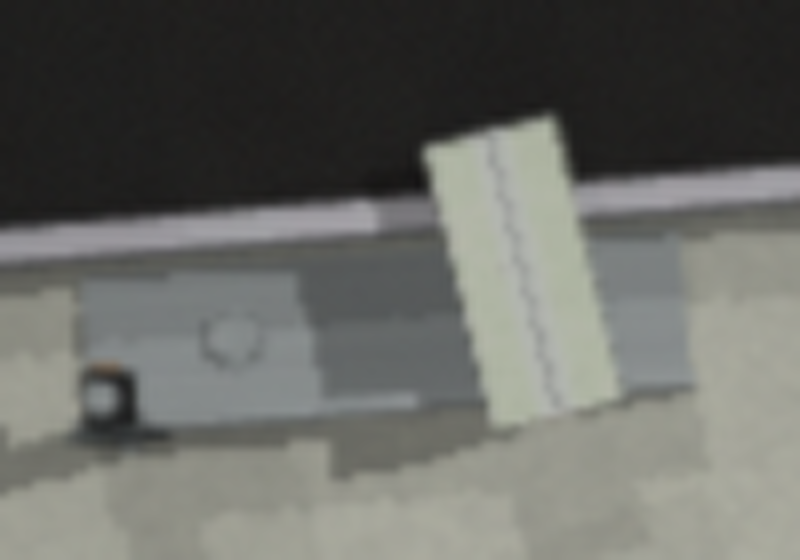

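The crop confirms it: the white carton's top corners are at about (425,147), (555,115), (620,400) and (492,425) in the crop. The tight bolt head is at (232,338), the sensor plug at (108,400), and the far flange and foot end at (690,387)/(685,237). This is the one meant.

```bash
python3 - <<'E'
from h import *
f=eyes.grab_frame("top")
P=lambda x,y,z: ray(f,205+(x+.5)/8-.5,190+(y+.5)/8-.5,z)
C=[P(*c,105) for c in((425,147),(555,115),(620,400),(492,425))]
for c in C: print("carton",c.round(1))
c=np.mean(C,0); a=(C[0]+C[1]-C[2]-C[3])/2; print("centre",c.round(1),"long axis",np.degrees(np.arctan2(a[1],a[0])),np.linalg.norm(a),np.linalg.norm(C[0]-C[1]))
b=P(232,338,14); print("tightbolt",b.round(1))
l=P(0,238,65);r=P(800,168,65); print("rail outer... ",P(0,262,65),P(800,202,65))
A,B=ray(f,122,231,65),ray(f,415,207,65); d=A-B; print("belt axis deg",np.degrees(np.arctan2(d[1],d[0])),A,B)
A2,B2=ray(f,121,177,65),ray(f,411,154,65);print("far edge",A2,B2)
print("foot left/right edge",P(80,283,6),P(685,237,6),"flange",P(690,387,65))
y=(A-B)/np.linalg.norm(A-B); print("loose bolt",b-120*y)
print("rail near edge at carton y:", B+y*((c-B)@y), "dist", )
E
```

```text
carton [567.6  14.8 105. ]
carton [581.1 -33.7 105. ]
carton [474.7 -61.2 105. ]
carton [464.  -13.5 105. ]
centre [521.9 -23.4 105. ] long axis 14.885520366270706 108.72065844974468 50.392503092589614
tightbolt [497.1  92.9  14. ]
rail outer...  [521.9098871  178.72832289  65.        ] [ 553.82161331 -128.61997961   65.        ]
belt axis deg 96.32094226107374 [487.96105032 431.43222132  65.        ] [ 587.70950177 -469.06017467   65.        ]
far edge [655.15666115 443.33744097  65.        ] [ 753.06873288 -455.35310533   65.        ]
foot left/right edge [517.55880597 154.96702164   6.        ] [542.79690457 -85.80238445   6.        ] flange [481.38939719 -88.12195394  65.        ]
loose bolt [510.27540487 -26.38845087  14.        ]
rail near edge at carton y: [538.14281025 -21.59028252  65.        ] dist
```

```bash
cat >> h.py <<'E'
def plan(p,yaw):
    "shift (m) and turn (deg) in the present tool axes to reach world p, tool down with this yaw"
    s=env.state(); T=R.from_euler("xyz",s["ee_rot"],degrees=True)
    print("t %.2f"%s["time_s"],s["ee_pos"].round(1),s["ee_rot"].round(1),"->",
      (T.inv().apply(np.array(p)-s["ee_pos"])/1000).round(4),(T.inv()*R.from_euler("xyz",[180,0,yaw],degrees=True)).as_rotvec(degrees=True).round(1))
E
python3 -c "
from h import *
plan([522,-23.4,190],-165.1)"
```

```text
t 0.20 [235.8 524.1 213.4] [-179.9   -0.   155.8] -> [-0.4856 -0.3819  0.0238] [ -0.1  -0.  -39.1]
```

Request:
{"op": "send_rows", "data": {
  "targets": "-0.4856 -0.3819 0.0238 0 0 -39.1 100;-0.4856 -0.3819 0.0238 0 0 -39.1 100;-0.4856 -0.3819 0.0238 0 0 -39.1 100;-0.4856 -0.3819 0.0238 0 0 -39.1 100;-0.4856 -0.3819 0.0238 0 0 -39.1 100;-0.4856 -0.3819 0.0238 0 0 -39.1 100;-0.4856 -0.3819 0.0238 0 0 -39.1 100;-0.4856 -0.3819 0.0238 0 0 -39.1 100;-0.4856 -0.3819 0.0238 0 0 -39.1 100;-0.4856 -0.3819 0.0238 0 0 -39.1 100;-0.4856 -0.3819 0.0238 0 0 -39.1 100;-0.4856 -0.3819 0.0238 0 0 -39.1 100"
}}

```text
time_s: 1.2
ee_pos: [462.0, 91.0, 195.2]
ee_rot: [180.0, 0.0, -165.1]
force: [0.9, 1.2, -0.2]
gripper_width: 91.2
gripper_force: 0.0
```

```bash
python3 -c "
from h import *
plan([522,-23.4,190],-165.1);print(env.state()['qpos'].round(1))"
```

```text
t 1.20 [462.   91.  195.2] [ 180.     0.  -165.1] -> [-0.0286 -0.126   0.0052] [ 0.  0. -0.]
[  9.7   9.7 104.3   0.   66.  -95.1]
```

Request:
{"op": "send_rows", "data": {
  "targets": "-0.026 -0.115 0.005 0 0 0 100;-0.026 -0.115 0.005 0 0 0 100;-0.026 -0.115 0.005 0 0 0 100;-0.026 -0.115 0.005 0 0 0 100;-0.026 -0.115 0.005 0 0 0 100"
}}

```text
time_s: 1.62
ee_pos: [516.4, -12.8, 189.6]
ee_rot: [180.0, -0.1, -165.3]
force: [0.4, 0.7, 0.3]
gripper_width: 91.0
gripper_force: 0.0
```

```bash
python3 -c "
from h import *
plan([522,-23.4,73],-165.1)
f=eyes.grab_frame('wrist');print({k:v for k,v in f.items() if k!='image'});crop(f,'pics/w1.png',0,0,560,420,1.4)"
```

```text
t 1.62 [516.4 -12.8 189.6] [ 1.800e+02 -1.000e-01 -1.653e+02] -> [-0.0029 -0.0118  0.1166] [ 0.  -0.1 -0.2]
{'fovy': 59.63023555404983, 'cx': 278.65732681000117, 'cy': 213.57707908376264, 'eye': array([451.71216723, -29.96929417, 361.16158977]), 'attitude': array([-1.39227418e+01,  1.43866155e-03,  1.04585074e+02])}
```

View pics/w1.png

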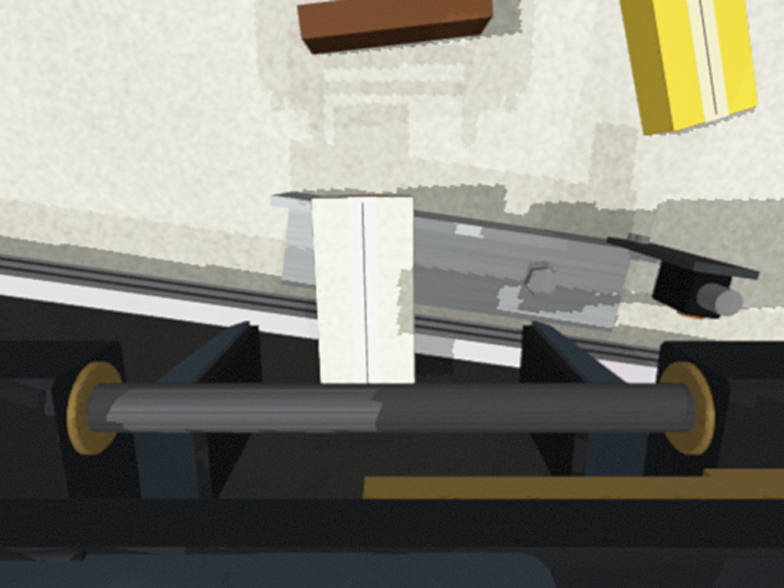

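The wrist view shows the carton's robot-side top edge from (313,199) to (413,197). The tight bolt head is at (541,279), and the flange's far end is at (275,196).

```bash
python3 -c "
from h import *
f=eyes.grab_frame('wrist')
P=lambda x,y,z: ray(f,(x+.5)/1.4-.5,(y+.5)/1.4-.5,z).round(1)
print(P(313,199,105),P(413,197,105),P(321,383,105),P(414,383,105),'bolt',P(541,279,14),'flange end',P(275,196,65))
print(P(0,276,65),P(300,317,65))
plan([522,-23.4,73],-165.1)
"
```

```text
[473.2 -62.3 105. ] [459.8 -15.1 105. ] [566.8 -37.  105. ] [554.2  11.3 105. ] bolt [494.1  90.   14. ] flange end [480.5 -88.7  65. ]
[ 566.8 -235.9   65. ] [546.6 -59.9  65. ]
t 1.72 [515.6 -10.9 190. ] [ 179.9   -0.  -165.1] -> [-0.0031 -0.0139  0.1169] [ 0.1 -0.  -0. ]
```

Request:
{"op": "send_rows", "data": {
  "targets": "-0.004 -0.0135 0.025 0 0 0 100;-0.004 -0.0135 0.06 0 0 0 80;-0.004 -0.0135 0.095 0 0 0 75;-0.004 -0.0135 0.116 0 0 0 75;-0.004 -0.0135 0.116 0 0 0 65;-0.004 -0.0135 0.116 0 0 0 50;-0.004 -0.0135 0.116 0 0 0 40;-0.004 -0.0135 0.116 0 0 0 40;-0.004 -0.0135 0.116 0 0 0 40",
  "grip_force": 15
}}

```text
time_s: 2.47
ee_pos: [524.9, -23.0, 76.2]
ee_rot: [-180.0, 0.2, -165.1]
force: [-0.6, 2.2, 3.7]
gripper_width: 49.7
gripper_force: 15.0
```

Request:
{"op": "send_rows", "data": {
  "targets": "0 0 -0.012 0 0 0 40;-0.01 -0.002 -0.025 0 0 1 40;-0.035 -0.006 -0.025 0 0 3.5 40;-0.065 -0.011 -0.025 0 0 6 40;-0.09 -0.015 -0.025 0 0 8.7 40;-0.101 -0.0165 -0.025 0 0 8.7 40;-0.101 -0.0165 -0.025 0 0 8.7 40;-0.101 -0.0165 -0.02 0 0 8.7 40;-0.101 -0.0165 -0.012 0 0 8.7 40;-0.101 -0.0165 -0.005 0 0 8.7 40;-0.101 -0.0165 0 0 0 8.7 40;-0.101 -0.0165 0 0 0 8.7 40"
}}

```text
time_s: 3.47
ee_pos: [624.3, -13.6, 74.2]
ee_rot: [180.0, -0.1, -173.8]
force: [0.4, -0.1, 1.1]
gripper_width: 49.7
gripper_force: 15.0
```

Request:
{"op": "send_rows", "data": {
  "targets": "0 0 0 0 0 0 40;0 0 0 0 0 0 65;0 0 0 0 0 0 75;0 0 0 0 0 0 75;0 0 -0.03 0 0 0 75;0 0 -0.06 0 0 0 75;0 0 -0.09 0 0 0 80;0 0 -0.12 0 0 0 80"
}}

```text
time_s: 4.13
ee_pos: [625.2, -13.5, 195.3]
ee_rot: [180.0, -0.0, -173.8]
force: [0.5, -0.5, -0.7]
gripper_width: 72.4
gripper_force: 0.0
```

```bash
python3 -c "
from h import *
f=eyes.grab_frame('wrist');crop(f,'pics/w2.png',0,0,560,420,1.4)
plan([509,-27,170],-173.7)"
```

```text
t 4.18 [628.6 -13.7 202.5] [-179.9    0.7 -173.8] -> [ 0.1208 -0.0003  0.031 ] [-0.1  0.7 -0.1]
```

View pics/w2.png

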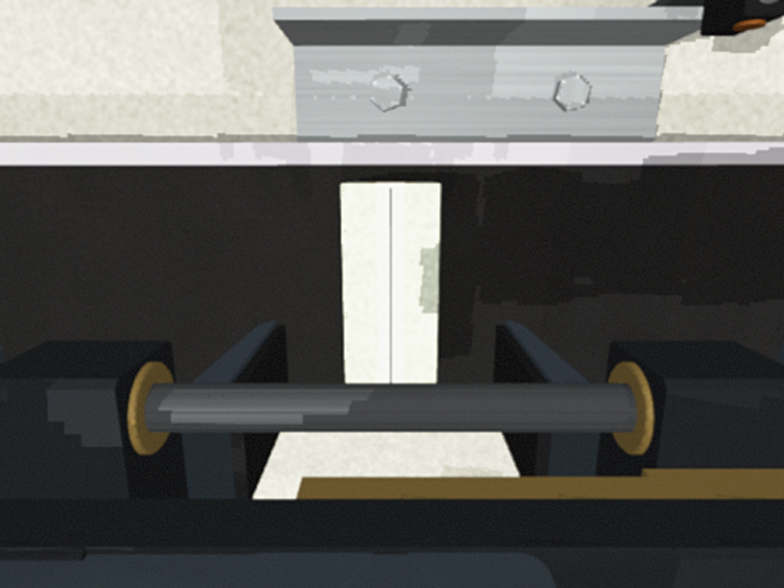

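The carton now lies flat and square on the belt, with a gap of belt before the rail. Its near edge is at row 183 and the rail at row 165. The loose bolt head is at (389,92), the tight one at (572,92). I'll take a settled close crop to locate the bolt.

```bash
python3 -c "
from h import *
for i in range(4): f=eyes.grab_frame('wrist')
crop(f,'pics/w3.png',190,0,300,150,2.6);np.save('pics/f3.npy',f,allow_pickle=True)
plan([509,-27,170],-173.7)
f=eyes.grab_frame('top');t=f['image'];crop(f,'pics/t2.png',205,150,100,100,6)"
```

```text
t 4.38 [624.9 -13.5 193.5] [ 1.800e+02 -1.000e-01 -1.738e+02] -> [ 0.1166 -0.001   0.0236] [ 0.  -0.1 -0.1]
```

View pics/w3.png

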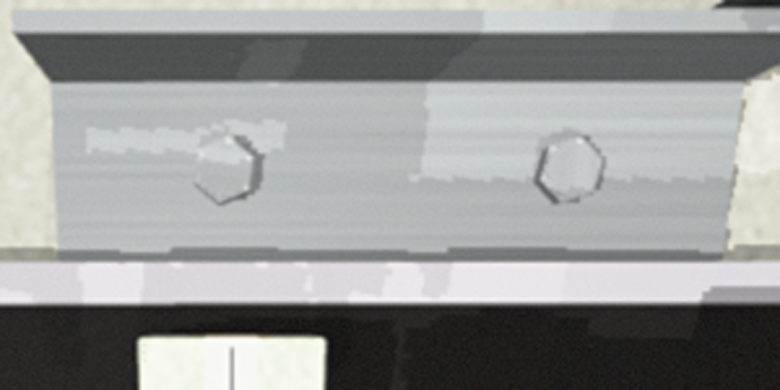

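The loose bolt's top face is centred at about (225,168) in the crop. Its corners point nearly up and down, so its flats almost face the fingers' closing line. The tight one is at (571,168).

```bash
python3 -c "
from h import *
f=np.load('pics/f3.npy',allow_pickle=True).item()
P=lambda x,y,z: ray(f,190+(x+.5)/2.6-.5,(y+.5)/2.6-.5,z)
a=P(226,168,14);b=P(570,168,14);print(a,b,np.linalg.norm(a-b),np.degrees(np.arctan2(*(b-a)[1::-1])))
print('flange inner',P(50,34,65),'outer top',P(14,12,65),'rail edge outer',P(60,262,65),P(720,262,65),'carton near',P(140,338,105),P(325,338,105))
plan([a[0],a[1],90],-173.7)"
```

```text
[509.16941267 -28.18448051  14.        ] [496.57972181  90.06282921  14.        ] 118.91562795315895 96.07733850901357
flange inner [485.94950736 -81.02425776  65.        ] outer top [481.35405688 -91.57341052  65.        ] rail edge outer [548.1052372  -74.26895052  65.        ] [526.95922293 124.20776136  65.        ] carton near [566.65865145 -44.68328    105.        ] [561.41689193   4.48777543 105.        ]
t 4.43 [624.5 -13.5 192.7] [ 180.    -0.2 -173.8] -> [ 0.116  -0.0023  0.103 ] [ 0.  -0.2 -0.1]
```

View pics/t2.png

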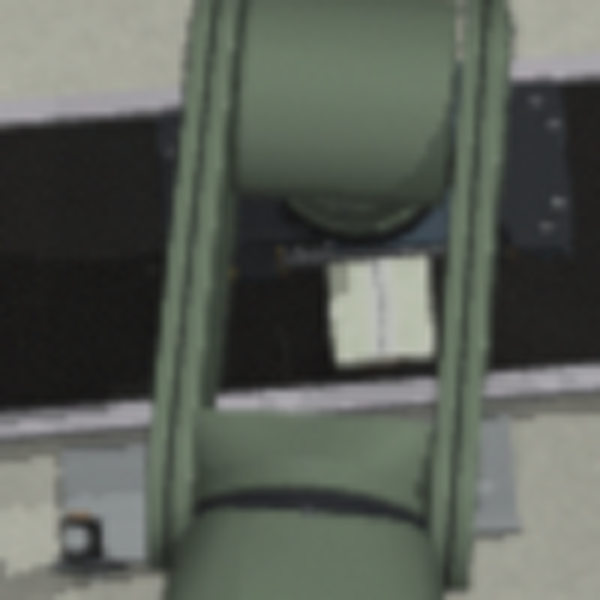

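Request:
{"op": "send_rows", "data": {
  "targets": "0.035 -0.001 0 0 0 0 50;0.07 -0.002 0 0 0 0 50;0.1 -0.002 0.005 0 0 0 50;0.115 -0.002 0.025 0 0 0 50;0.115 -0.002 0.06 0 0 0 50;0.115 -0.002 0.09 0 0 0 50;0.115 -0.002 0.103 0 0 0 50;0.115 -0.002 0.103 0 0 0 50;0.115 -0.002 0.103 0 0 0 50"
}}

```text
time_s: 5.18
ee_pos: [510.3, -27.8, 89.9]
ee_rot: [180.0, -0.2, -173.8]
force: [0.2, 0.2, 0.1]
gripper_width: 45.9
gripper_force: 0.0
```

```bash
python3 -c "
from h import *
f=eyes.grab_frame('wrist');f=eyes.grab_frame('wrist')
plan([509.5,-28,8.5],-173.8);print(proj(f,[509.5,-28,14]),env.state()['gripper_width'])
crop(f,'pics/w4.png',120,170,320,240,2.4)"
```

```text
t 5.28 [512.  -27.9  91.7] [-1.800e+02  1.000e-01 -1.738e+02] -> [0.0025 0.0002 0.0832] [-0.   0.1 -0. ]
(np.float64(279.1542608644049), np.float64(218.22209602696267)) 45.58693407337174
```

View pics/w4.png

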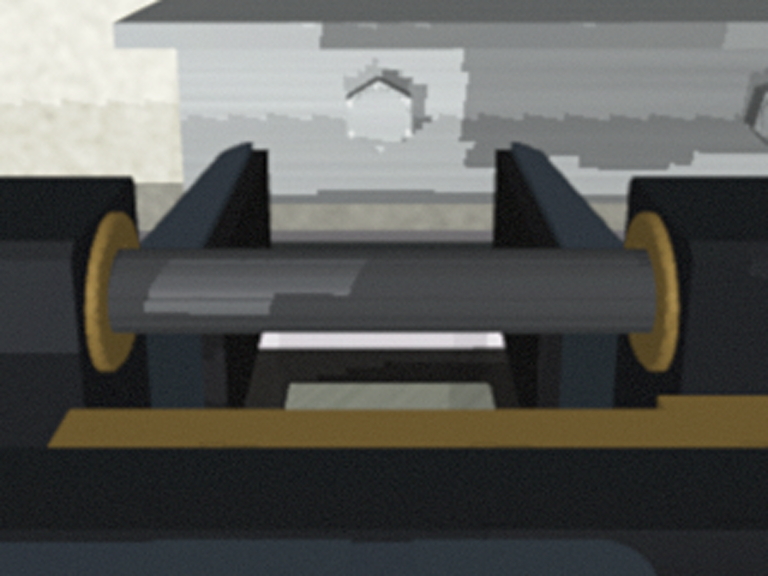

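The bolt head is centred between the fingertips at about (380,115) in the crop, within 1 px of the prediction, and square right now. It will be square again about 5.2 s later. I'll go down, wait, then close at that moment.

Request:
{"op": "send_rows", "data": {
  "targets": "0.001 0 0.02 0 0 0 45;0.001 0 0.04 0 0 0 40;0.001 0 0.058 0 0 0 40;0.001 0 0.068 0 0 0 40;0.001 0 0.074 0 0 0 40;0.001 0 0.074 0 0 0 40;0.001 0 0.074 0 0 0 40;0.001 0 0.074 0 0 0 40;0.001 0 0.074 0 0 0 40;0.001 0 0.074 0 0 0 40;0.001 0 0.074 0 0 0 40;0.001 0 0.074 0 0 0 40"
}}

```text
time_s: 6.28
ee_pos: [510.4, -28.0, 17.5]
ee_rot: [-180.0, 0.0, -173.8]
force: [-0.5, -0.1, 0.3]
gripper_width: 36.7
gripper_force: 0.0
```

```bash
python3 -c "
from h import *
plan([509.5,-28,8.5],-173.8)"
```

```text
t 6.28 [510.4 -28.   17.5] [-180.     0.  -173.8] -> [0.0009 0.0001 0.009 ] [-0.  0. -0.]
```

Request:
{"op": "send_rows", "data": {
  "targets": "0.001 0 0.004 0 0 0 33;0.001 0 0.008 0 0 0 33;0.001 0 0.009 0 0 0 33;0.001 0 0.009 0 0 0 33;0.001 0 0.009 0 0 0 33;0.001 0 0.009 0 0 0 33;0.001 0 0.009 0 0 0 33;0.001 0 0.009 0 0 0 33;0.001 0 0.009 0 0 0 33;0.001 0 0.009 0 0 0 33;0.001 0 0.009 0 0 0 33;0.001 0 0.009 0 0 0 33"
}}

```text
time_s: 7.28
ee_pos: [509.3, -28.0, 8.2]
ee_rot: [180.0, 0.0, -173.8]
force: [0.1, 0.8, 0.3]
gripper_width: 29.8
gripper_force: 0.0
```

Request:
{"op": "send_rows", "data": {
  "targets": "0 0 0 0 0 0 33;0 0 0 0 0 0 33;0 0 0 0 0 0 33;0 0 0 0 0 0 33;0 0 0 0 0 0 33;0 0 0 0 0 0 33;0 0 0 0 0 0 33;0 0 0 0 0 0 33;0 0 0 0 0 0 33;0 0 0 0 0 0 33;0 0 0 0 0 0 33;0 0 0 0 0 0 33"
}}

```text
time_s: 8.28
ee_pos: [509.3, -28.0, 8.2]
ee_rot: [180.0, 0.0, -173.8]
force: [-0.0, -0.4, -0.1]
gripper_width: 30.1
gripper_force: 0.0
```

Request:
{"op": "send_rows", "data": {
  "targets": "0 0 0 0 0 0 33;0 0 0 0 0 0 33;0 0 0 0 0 0 33;0 0 0 0 0 0 33;0 0 0 0 0 0 33;0 0 0 0 0 0 33;0 0 0 0 0 0 33;0 0 0 0 0 0 33;0 0 0 0 0 0 33;0 0 0 0 0 0 33;0 0 0 0 0 0 33;0 0 0 0 0 0 33"
}}

```text
time_s: 9.28
ee_pos: [509.3, -28.1, 8.2]
ee_rot: [180.0, 0.0, -173.8]
force: [-0.2, 0.2, 0.1]
gripper_width: 30.0
gripper_force: 0.0
```

```bash
python3 -c "
from h import *
f=eyes.grab_frame('wrist')
plan([509.5,-28,8.5],-173.8);print(proj(f,[509.5,-28,14]),env.state()['gripper_width'])
crop(f,'pics/w5.png',200,170,160,120,4)"
```

```text
t 9.33 [509.3 -28.1   8.2] [ 180.     0.  -173.8] -> [-0.0002  0.     -0.0003] [ 0.  0. -0.]
(np.float64(279.2543790638335), np.float64(265.89517965453683)) 30.002821727608115
```

View pics/w5.png

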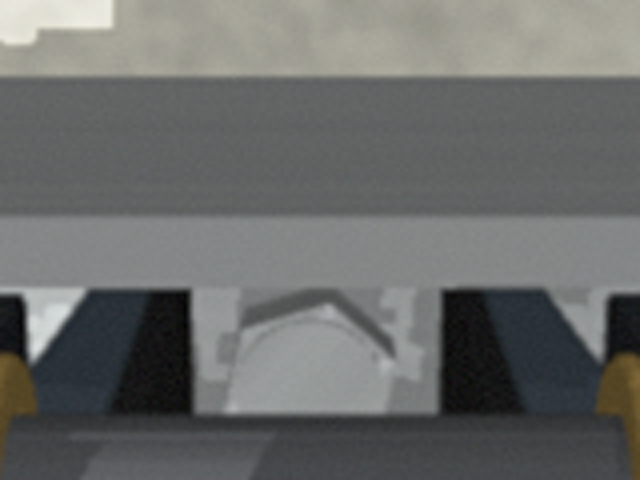

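The head sits centred between the fingers: head columns 232–395, fingers 195 and 440. Its top corner at (328,305) is about 8–10° short of square, so I wait about 0.6 s and close.

Request:
{"op": "send_rows", "data": {
  "targets": "0 0 0 0 0 0 28;0 0 0 0 0 0 28;0 0 0 0 0 0 26;0 0 0 0 0 0 25;0 0 0 0 0 0 25;0 0 0 0 0 0 25;0 0 0 0 0 0 10;0 0 0 0 0 0 10;0 0 0 0 0 0 10;0 0 0 0 0 0 10;0 0 0 0 0 0 10;0 0 0 0 0 0 10",
  "grip_force": 25
}}

```text
time_s: 10.33
ee_pos: [509.8, -28.7, 8.3]
ee_rot: [-179.9, 0.1, -173.8]
force: [1.6, -6.1, -1.2]
gripper_width: 18.7
gripper_force: 25.0
```

Request:
{"op": "send_rows", "data": {
  "targets": "0 0 0 0 0 0 10;0 0 0 0 0 0 10;0 0 0 0 0 0 10;0 0 0 0 0 0 10;0 0 0 0 0 0 10;0 0 0 0 0 0 10;0 0 0 0 0 0 10;0 0 0 0 0 0 10;0 0 0 0 0 0 10;0 0 0 0 0 0 10;0 0 0 0 0 0 10;0 0 0 0 0 0 10"
}}

```text
time_s: 11.33
ee_pos: [509.9, -28.7, 8.2]
ee_rot: [-179.9, 0.1, -173.8]
force: [2.2, -4.9, -1.6]
gripper_width: 18.2
gripper_force: 25.0
```

```bash
python3 -c "
from h import *
f=eyes.grab_frame('wrist');np.save('pics/g0.npy',f['image']);s=env.state();print(s['force'],s['torque'],s['gripper_width'],s['gripper_force'])"
```

```text
[ 0.3829712  -5.01312101 -2.13086588] [-0.892774   -0.22579889  0.11052195] 18.254483592508365 24.999661017791368
```

Request:
{"op": "send_rows", "data": {
  "targets": "0 0 0 0 0 0 10;0 0 0 0 0 0 10;0 0 0 0 0 0 10;0 0 0 0 0 0 10;0 0 0 0 0 0 10;0 0 0 0 0 0 10;0 0 0 0 0 0 10;0 0 0 0 0 0 10;0 0 0 0 0 0 10;0 0 0 0 0 0 10;0 0 0 0 0 0 10;0 0 0 0 0 0 10"
}}

```text
time_s: 12.38
ee_pos: [509.9, -28.7, 8.2]
ee_rot: [-179.9, 0.1, -173.8]
force: [0.6, -6.4, -0.8]
gripper_width: 18.2
gripper_force: 25.0
```

Request:
{"op": "send_rows", "data": {
  "targets": "0 0 0 0 0 0 10;0 0 0 0 0 0 10;0 0 0 0 0 0 10;0 0 0 0 0 0 10;0 0 0 0 0 0 10;0 0 0 0 0 0 10;0 0 0 0 0 0 10;0 0 0 0 0 0 10;0 0 0 0 0 0 10;0 0 0 0 0 0 10;0 0 0 0 0 0 10;0 0 0 0 0 0 10"
}}

```text
time_s: 13.38
ee_pos: [509.9, -28.7, 8.2]
ee_rot: [-179.9, 0.1, -173.8]
force: [0.7, -5.3, -2.3]
gripper_width: 18.3
gripper_force: 25.0
```

```bash
python3 -c "
from h import *
f=eyes.grab_frame('wrist');g=np.load('pics/g0.npy');s=env.state();print(s['time_s'],s['force'],s['torque'],s['gripper_width'],s['gripper_force'])
a,b=[cv2.resize(i[220:290,230:330],None,fx=4,fy=4,interpolation=cv2.INTER_CUBIC) for i in(g,f['image'])]
cv2.imwrite('pics/w6.png',np.hstack([a,b]));crop(eyes.grab_frame('scene'),'pics/s2.png',130,100,320,220,2.4)"
```

```text
13.4333 [ 0.75404383 -4.56776613 -1.52639948] [-0.90775134 -0.20386676  0.04941425] 18.382978712706574 24.999651444959454
```

View pics/w6.png

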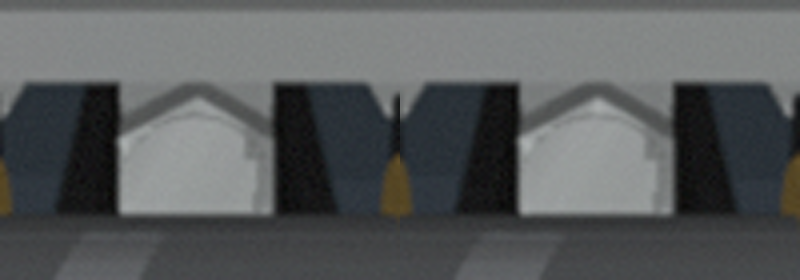

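View pics/s2.png

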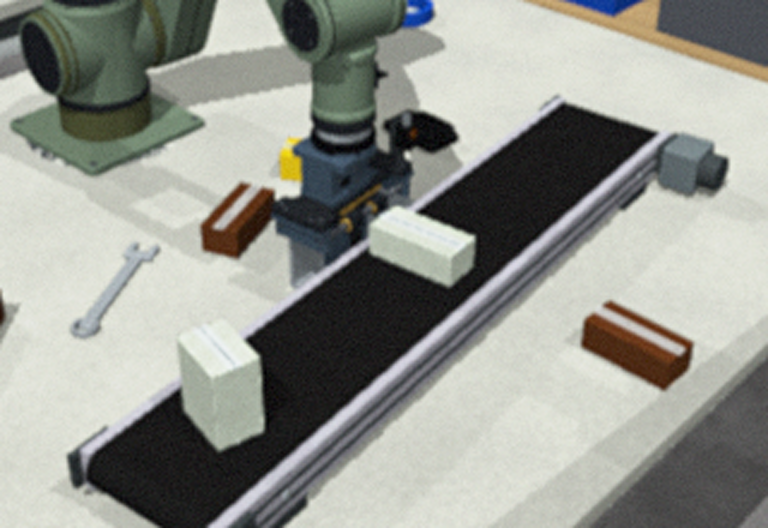

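The two crops, 2 s apart, show the same head pose: corner at (197,95) in both and flats on the pads. The scene view shows the carton flat and fully on the belt at (420,245), and the other carton and the spanner undisturbed. Handing in.

```bash
python3 -c "
from workcell import env
print(env.job_done())"
```

```text
the job is handed in; nothing more can be done
None
```

I put the carton flat with its whole length on the belt and let go of it; the gripper then stopped the loose bolt's head and was still holding it square at 25 N when I handed the job in at about 13.5 s.

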